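# Set the hinge friction of the key machine's hood

## Robot

A 7-joint arm with a two-finger parallel gripper is mounted at the origin on the work surface. World frame = base frame: x ahead of the robot, y to its left, z up, the work surface at z = 0. Lengths are in m, angles in rad, forces in N, time in s.
With the tool pointing down it reaches from about 0.425 to 0.875 m from the base axis. Payload 4.7 kg.
Tool frame: the origin (TCP) lies on the centre line of the jaws, within the pads' length; the fingertips stand ahead of it and the grasp point (between the pads) lies 2 mm behind it (nose_length is the z of the fingertips in the tool frame, in m); z points along the fingers, y is the line along which they close (so a half turn about z gives the same grasp; the last joint's range is limited). The gripper opens to 87 mm and grips with 3 to 60 N. Pads are 19 mm wide; open, the fingers measure 117 mm over their backs; the gripper's body (75 mm by 190 mm) begins 51 mm behind the grasp point.
Start: joints at [-1.273, 0.321, -0.07, 1.45, 0.023, 1.371, -0.057], TCP at [0.182, 0.624, 0.24] pointing down, gripper open.
Joint ranges: [-2.86, 2.86], [-0.3, 2.09], [-1.38, 1.24], [0.06, 2.45], [-1.56, 4.7], [0.09, 2.05], [-2.69, 2.69]. Speed limits (rad/s): [2.57, 2.57, 3.14, 3.14, 3.14, 3.14, 3.14].

## Interface

Orientations are given as a rotation vector (axis times angle).
In Python, from bench import * gives the robot as it stands.
- The arm moves only by the tool send_rows, never from a script. Its arguments are lists of equal length, an entry for each row: "xyz": the shift along the tool's x, y, z in mm, a list of three; "dr": the turn, a rotation vector about the tool's x, y, z in rad, a list of three. A call has exactly 10 rows; each row is the pose to reach, as a shift and turn from the pose commanded when the call began, along the tool's axes at that moment; what a row does not reach only later rows make up. A row lasts 1/12 s, in which the tool goes at most 41.7 mm and 7.16 degrees, less where a joint would pass 70% of its speed; a pose out of reach is approached as far as the arm can. A call with a gripper value outside its range is refused whole. "jaw" is the finger opening in mm, from 0 to 87, set as the call begins (left out, the last holds). The fingers move at their own pace and stop on an object; "grip_force" is the grip in N (left out, the last holds). Time passes only in rows, so rows that repeat a pose let the fingers close, or fill a call up. It gives the time, the measured TCP pose, the force, the opening and the grip force at its end, in the units of the state.
- get_state(): the state, without advancing time (a new reading comes with each control period).
- get_image(name): name is "side" or "top"; returns the picture (420x560x3 uint8, red, green, blue); there is no depth.
- calibration(name): a dict with "vfov" (degrees; the focal length in pixels is half the picture's height over the tangent of half this angle, whatever the lens; pixels are square), "cx", "cy" (the principal point, pixels), "rvec" (rotation vector, rad) and "tvec" (3), from world to camera coordinates, as OpenCV has them. Camera axes: x right, y down, z forward; pixel columns grow to the right and rows downward; lengths in m; the calibration is good to about 2 mm. A picture is of the moment at which its call begins. calibration takes no time and is no camera call.
- close_job(): hands the job in; it is judged then, once.
The state is a dict: "time": time; "joint_positions": joint angles; "qd": joint speeds; "joint_torque": joint torques, N m; "position": TCP position; "tool_rot": TCP orientation; "ft_force": force on the tool from outside, world axes, zero at the start; "torque": the same for the moment, N m; "grip_width": opening from 0.0 (shut) to 1.0 (fully open); "grip_force": force on a finger pad.
Only numpy, scipy, OpenCV 4.12 (cv2) and the standard library are available. Lean on these libraries where they do the work, as an engineer would, in place of code of your own. Each camera call takes 0.05 s, during which the arm holds its last target. There are 200 camera calls.

## Task

The clear hood of the key-cutting machine has gone slack and drops shut, because the wing screw that clamps its friction hinge has worked loose. Tighten the screw (clockwise from above) a little at a time, only until the hinge bites and the hood, raised half-way (about 45 degrees) by its handle, stays there by itself when you ease off and let go; do not overtighten it and never let the hood drop. Leave it standing half open with nothing touching it, and do not disturb the other things on the counter.

Things in the scene. Friction and masses are not known exactly. Their poses are not given: they have to be found in the camera images.
- machine: blue key-cutting machine, fixed to the counter; casing 260 mm wide (y), from 140 mm in front of to 160 mm behind its origin, rear housing behind the hinge 203 mm tall. Origin: centre of its underside. x points to its rear, away from the operator and the hood's handle; y along the hinge towards the clamp; z up
- hinge_axis (a point): point on the hood's hinge axis, half-way across the hood, 60 mm behind the machine's origin and 175 mm above the counter; axes as the machine. The hood (clear panes, yellow frame, 170 deep x 230 wide x 90 mm high, 0.5 to 0.9 kg, not known) has its centre of mass 120 mm in front of and 22 mm below this axis when shut
- hood_handle (a point): centre of the hood's handle: a black round bar, 12 mm diameter, 110 mm long along y (94 mm free between its end posts), with a 44 mm gap between bar and hood front. Hood shut, it lies 220 mm in front of and 12 mm below the hinge axis, 163 mm above the counter. Raising the hood takes 2 to 10 N here. Axes as the machine when shut; turns with the hood
- hood (a joint): opening angle of the hood, rad: 0 shut (as at the start), growing as the handle goes up; 0.785 is half open, stop at 1.45. Gravity shuts it from any angle when slack; once the clamp bites, it is also held by 1.1 N m of dry friction, the same up and down and at every angle. Holding it against gravity alone takes 0.45 to 1.0 N m; a little play, under 0.03 rad, is normal
- screw_grip (a point): centre of the black wing of the clamp screw, which stands upright on the hinge clamp, 165 mm from hinge_axis along y, 238 mm above the counter. The wing is 40 mm long (this point's x), 12 mm thick (y), 26 mm tall (its top 11 mm above this point); the clamp block's top is 25 mm below this point
- hinge_clamp: aluminium clamp block at the end of the hinge shaft, 62 x 34 mm, top 212 mm above the counter; carries the upright wing screw, which clamps the friction cartridge inside. Origin on the counter below the screw; axes as the machine
- cartridge: friction cartridge on the hinge shaft, inside the rear housing, not seen. While the screw is loose it turns idly with the hood; clamped by the screw it stands still and brakes the hood. Overtightening crushes it (more than 28 N on it). Tighten with the hood shut
- clamp_screw (a joint): clamp screw angle, rad, growing clockwise from above (tighter); wing along the machine's x at 0. Starts at 0 to 0.3; 0.15 N m friction, stays where left. It bites at an unknown angle, 0.35 to 1.3: no hinge friction before it, full friction from 0.06 rad past it. 0.4 rad past it the screw bottoms (turning gets stiff) and soon crushes the cartridge: add at most 0.35 rad between tests
- spray_can: red spray can standing upright, 64 mm across, 185 mm tall, origin at the centre of its underside; bystander, stands beside the clamp
- padlock: brass padlock lying flat, body 45 x 50 x 22 mm, origin under the body's centre; bystander
- tape_measure: yellow tape measure, 72 x 36 x 66 mm, origin at the centre of its underside; bystander
- screwdriver: screwdriver with orange handle, 190 mm long, lying; bystander
- pipe_tee: grey plastic pipe tee, 94 x 37 mm, lying; bystander
- blank_tray: green tray of key blanks, 100 x 140 x 35 mm, origin at the centre of its underside; bystander
- pen_mug: white mug, 76 mm across, 90 mm tall, origin at the centre of its underside; bystander

How it is judged:
On the way, in this order (a step that is already met when the one before it is completed fails the run):
1. the hood is held half open (0.6 to 1.0 rad) by the robot (value of joint hood between 0.6 and 1 rad and contact force between the fingers and hood above 0.3 N), for 0.1 s.
2. let go, the hood stays half open by itself for a second (value of joint hood between 0.6 and 1 rad and velocity of joint hood between -0.03 and 0.03 rad/s and contact force between each of the arm, the fingers and hood below 0.05 N), for 1 s.
At the end, for the whole second after the job is handed in: the hood stands by itself between 0.6 and 1.0 rad (34 to 57 degrees) open, still (under 0.03 rad/s), with the robot not touching it (all of step 2).
It fails at once if the clamp is overtightened: more than 28 N on the friction cartridge (contact force between cartridge and anything else above 28 N).
It fails at once if the hood drops: closing faster than 1.5 rad/s (velocity of joint hood below -1.5 rad/s).
It fails at once if one of the other things on the counter is moved more than 25 mm or tipped (distance of any of spray_can, padlock, tape_measure, screwdriver, pipe_tee, blank_tray, pen_mug from where it was at the start of the episode above 0.025 m or angle between any of spray_can, pen_mug, tape_measure's own z axis and vertical above 0.35 rad).
It also fails if it takes over 72 s, if anything falls off the work surface, if the arm or the gripper's body presses on something with over 40 N, if the wrist force passes 120 N, or if a joint passes its speed limit or range.

## Working session

There is one attempt and no reset: what is moved stays moved. The work goes in short steps, Python scripts to look and compute and a tool call to move; the robot and the scene stay as the last step left them, time stands still between calls to the robot, and variables do not carry over. Pictures are saved under pics/ and viewed, at most 10 in all, crops included, and the job is handed in when it is done.

Besides the shell and the picture viewer there is one more tool, called after "Emit:" in YAML: its name, and indented under it one key for each argument. send_rows: Moves the arm, as the interface text tells. Its arguments: {"type":"object","properties":{"xyz":{"type":"array"},"dr":{"type":"array"},"jaw":{"type":"number"},"grip_force":{"type":"number"}},"required":["xyz","dr"]}

```bash
ls; mkdir -p pics; python3 - <<'E'
from bench import *
import cv2
for n in("side","top"):
    cv2.imwrite(f"pics/{n}0.png",get_image(n)[:,:,::-1]); print(n,calibration(n))
s=get_state()
for k in s: print(k,s[k])
E
```

```text
pics
side {'vfov': 46.63090667124786, 'cx': 279.38139450156916, 'cy': 212.54919687089102, 'rvec': array([ 2.21911915, -1.01033731,  0.37327998]), 'tvec': array([-0.33909488,  0.40433812,  1.32344621])}
top {'vfov': 49.55709542037191, 'cx': 278.6777479106879, 'cy': 206.08033916239853, 'rvec': array([ 2.1570595 , -2.16489039,  0.09293741]), 'tvec': array([0.0245874 , 0.48987062, 1.23709465])}
time 0.1
joint_positions [-1.27289994  0.32175446 -0.07004491  1.45159295  0.02258765  1.37079886
 -0.0569234 ]
qd [-0.00042799 -0.0001069  -0.00017471 -0.00571023  0.00062693 -0.00095139
  0.00051969]
joint_torque [ 7.14201724e-05 -4.92564726e+01 -4.05571125e-01 -3.13402212e+01
 -6.42496976e-02  3.93968972e-02  6.34913476e-05]
position [0.18193093 0.62351534 0.23854687]
tool_rot [-4.44324057e-01 -3.10985537e+00  2.76585746e-03]
ft_force [-0.41964998  0.00426968  0.0459401 ]
torque [-0.03302725  0.00353118  0.01447613]
grip_force 0.0
grip_width 0.9999426169380676
```

View pics/side0.png

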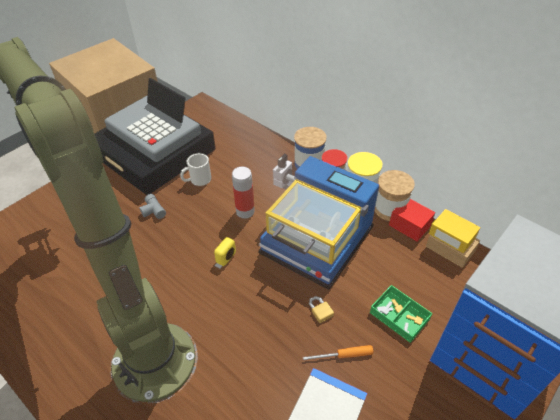

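View pics/top0.png

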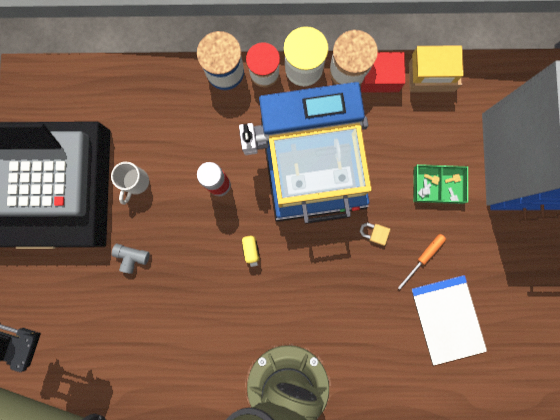

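The pictures show the machine with its handle near (327,217) in top, the wing screw near (247,135) in top and (283,160) in side, and the spray can beside the clamp. I'll zoom in.

```bash
python3 - <<'E'
import cv2,numpy as np
t=cv2.imread("pics/top0.png")[80:230,230:380];s=cv2.imread("pics/side0.png")[140:290,240:390]
cv2.imwrite("pics/z.png",np.hstack([cv2.resize(a,(400,400),interpolation=cv2.INTER_CUBIC) if 0 else cv2.resize(a,(400,400)) for a in(t,s)]))
E
cat > h.py <<'E'
from bench import *
import cv2,numpy as np
from scipy.spatial.transform import Rotation as R
def cam(n):
    c=calibration(n);f=210/np.tan(np.radians(c['vfov']/2))
    return np.array([[f,0,c['cx']],[0,f,c['cy']],[0,0,1]]),R.from_rotvec(c['rvec']).as_matrix(),np.array(c['tvec'])
def ray(n,p):
    K,r,t=cam(n);d=r.T@np.linalg.inv(K)@[p[0],p[1],1];return -r.T@t,d
def onplane(n,p,z):
    o,d=ray(n,p);return o+d*(z-o[2])/d[2]
def proj(n,X):
    K,r,t=cam(n);q=K@(r@np.array(X)+t);return q[:2]/q[2]
E
```

```text
(no output)
```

View pics/z.png

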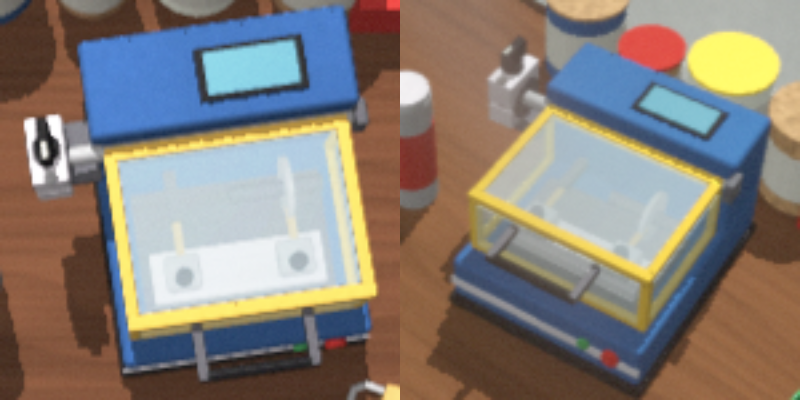

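In the zoom the housing top's rear corners sit at crop (80,43) and (345,8), the bar runs from (205,376) to (317,361), and the wing is near (44,143).

```bash
python3 - <<'E'
from h import *
T=lambda p:(230+p[0]/2.667-.3,80+p[1]/2.667-.3)
S=lambda p:(240+(p[0]-400)/2.667-.3,140+p[1]/2.667-.3)
for nm,p,z in [("rearL",(80,43),.203),("rearR",(345,8),.203),("frL",(95,140),.203),("frR",(358,103),.203),("hL",(205,376),.163),("hR",(317,361),.163),("wing",(44,143),.249),("frame FL",(133,328),.175),("frame FR",(374,294),.175),("baseL",(125,370),.05)]:
    print(nm,onplane("top",T(p),z).round(4))
a=onplane("top",T((80,43)),.203)[:2];b=onplane("top",T((345,8)),.203)[:2]
yax=(a-b)/np.linalg.norm(a-b);xax=np.array([yax[1],-yax[0]]);yaw=np.arctan2(xax[1],xax[0])
h=(onplane("top",T((205,376)),.163)+onplane("top",T((317,361)),.163))[:2]/2
print("yaw",yaw,"len",np.linalg.norm(a-b),"h",h)
o1=(a+b)/2-xax*.16;o2=h+xax*.16
print(o1,o2,"handle from o1",o1-xax*.16)
for o in(o1,o2):
    w=o+xax*.06+yax*.165;print("wing",w,proj("top",[*w,.249]),proj("side",[*w,.238]),T((44,143)),S((513,52)))
    g=o-xax*.16;print("handle ",g,proj("side",[*g,.163]),S((540,275)))
# side view wing
for z in(.238,.249): print(onplane("side",S((513,50)),z))
# can
print("can top",onplane("top",(208,172),.185), onplane("side",(242,173),.185))
st=get_state();r=R.from_rotvec(st['tool_rot']).as_matrix();print(r.round(3))
try: print({k:v for k,v in st.items() if 'nose' in k}); import bench; print([x for x in dir(bench) if x[0]!='_'], getattr(bench,'nose_length',None))
except Exception as e: print(e)
E
```

```text
rearL [0.7429 0.0656 0.203 ]
rearR [ 0.7738 -0.1773  0.203 ]
frL [0.6519 0.0518 0.203 ]
frR [ 0.6845 -0.1873  0.203 ]
hL [ 0.4394 -0.048   0.163 ]
hR [ 0.4528 -0.1513  0.163 ]
wing [0.6371 0.0941 0.249 ]
frame FL [0.4829 0.0182 0.175 ]
frame FR [ 0.5132 -0.2029  0.175 ]
baseL [0.4538 0.0282 0.05  ]
yaw 0.1267300294211679 len 0.24487278157657238 h [ 0.44610463 -0.09961231]
[ 0.59963276 -0.07611242] [ 0.60482151 -0.07938974] handle from o1 [ 0.44091589 -0.09633499]
wing [0.63829707 0.09514783] [245.74574098 132.81676843] [281.91421432 160.84541068] (246.19793775778027, 133.3182977127859) (282.06970378702664, 159.1975628046494)
handle  [ 0.44091589 -0.09633499] [287.23949765 245.59551167] (292.19343832020996, 242.81211098612673)
wing [0.64348581 0.09187051] [247.16510832 130.62155448] [283.81274536 160.45254124] (246.19793775778027, 133.3182977127859) (282.06970378702664, 159.1975628046494)
handle  [ 0.44610463 -0.09961231] [289.31171553 245.09794115] (292.19343832020996, 242.81211098612673)
[0.64701199 0.10211869 0.238     ]
[0.63768242 0.09383475 0.249     ]
can top [0.55815162 0.19295315 0.185     ] [0.55671766 0.1933044  0.185     ]
[[-0.96   0.28  -0.   ]
 [ 0.28   0.96  -0.002]
 [-0.    -0.002 -1.   ]]
{}
['MotionError', 'calibration', 'close_job', 'get_image', 'get_state', 'nose_length'] 0.017
```

```bash
cat >> h.py <<'E'
def pose(x,y,z,ang,tilt=0):
    # tool down, tool y at world angle ang (deg)
    a=np.radians(ang);ty=np.array([np.cos(a),np.sin(a),0]);tz=np.array([0,0,-1.]);tx=np.cross(ty,tz)
    M=np.column_stack([tx,ty,tz]);return np.array([x,y,z]),M
def rel(x,y,z,ang):
    s=get_state();r=R.from_rotvec(s['tool_rot']).as_matrix();p,M=pose(x,y,z,ang)
    print("t %.2f"%s['time'],"pos",np.round(s['position'],4),"F",np.round(s['ft_force'],2),"T",np.round(s['torque'],3),"w %.4f gf %.1f"%(s['grip_width']*87,s['grip_force']))
    print("xyz",(r.T@(p-s['position'])*1000).round(1),"dr",R.from_matrix(r.T@M).as_rotvec().round(3))
E
python3 - <<'E'
from h import *
rel(.42,.35,.36,91.5);rel(.64,.094,.30,91.5)
E
```

```text
t 0.10 pos [0.1819 0.6235 0.2385] F [-0.42  0.    0.05] T [-0.033  0.004  0.014] w 86.9950 gf 0.0
xyz [-305.1 -196.1 -121.1] dr [-0.002 -0.    -0.31 ]
t 0.10 pos [0.1819 0.6235 0.2385] F [-0.42  0.    0.05] T [-0.033  0.004  0.014] w 86.9950 gf 0.0
xyz [-588.  -380.2  -60.7] dr [-0.002 -0.    -0.31 ]
```

Emit:
send_rows:
  xyz:
    - [0,0,-40]
    - [0,0,-80]
    - [-20,-10,-110]
    - [-50,-30,-120]
    - [-85,-54,-120]
    - [-120,-76,-120]
    - [-155,-98,-120]
    - [-190,-122,-120]
    - [-225,-144,-120]
    - [-260,-167,-120]
  dr:
    - [0,0,0]
    - [0,0,0]
    - [0,0,-0.05]
    - [0,0,-0.1]
    - [0,0,-0.15]
    - [0,0,-0.2]
    - [0,0,-0.25]
    - [0,0,-0.31]
    - [0,0,-0.31]
    - [0,0,-0.31]
  jaw: 60

```text
time: 0.93
position: [0.3853, 0.3896, 0.3593]
tool_rot: [0.042, -3.141, 0.0]
ft_force: [0.8, 0.7, -0.3]
grip_width: 0.692
grip_force: 0.0
```

```bash
python3 - <<'E'
from h import *
rel(.64,.094,.30,91.5)
E
```

```text
t 0.93 pos [0.3853 0.3896 0.3593] F [ 0.82  0.74 -0.34] T [ 0.053 -0.02   0.   ] w 60.1819 gf 0.0
xyz [-246.8 -302.2   59.3] dr [-0. -0.  0.]
```

Emit:
send_rows:
  xyz:
    - [-26,-31,0]
    - [-52,-63,0]
    - [-78,-95,0]
    - [-104,-127,0]
    - [-130,-159,10]
    - [-156,-191,20]
    - [-182,-223,30]
    - [-208,-255,45]
    - [-234,-287,55]
    - [-247,-302,59]
  dr:
    - [0,0,0]
    - [0,0,0]
    - [0,0,0]
    - [0,0,0]
    - [0,0,0]
    - [0,0,0]
    - [0,0,0]
    - [0,0,0]
    - [0,0,0]
    - [0,0,0]
  jaw: 40

```text
time: 1.77
position: [0.6404, 0.0908, 0.2982]
tool_rot: [0.034, -3.139, 0.005]
ft_force: [0.1, -1.8, 0.9]
grip_width: 0.456
grip_force: 0.0
```

```bash
python3 - <<'E'
from h import *
rel(.64,.094,.24,91.5)
t=get_image("top")[60:210,170:320,::-1];s=get_image("side")[80:230,210:360,::-1]
cv2.imwrite("pics/a1.png",np.hstack([cv2.resize(a,(400,400)) for a in(t,s)]))
E
```

```text
t 1.77 pos [0.6404 0.0908 0.2982] F [ 0.07 -1.77  0.93] T [0.015 0.058 0.012] w 39.6994 gf 0.0
xyz [ 0.2  3.3 58.2] dr [-0.003 -0.002 -0.005]
```

View pics/a1.png

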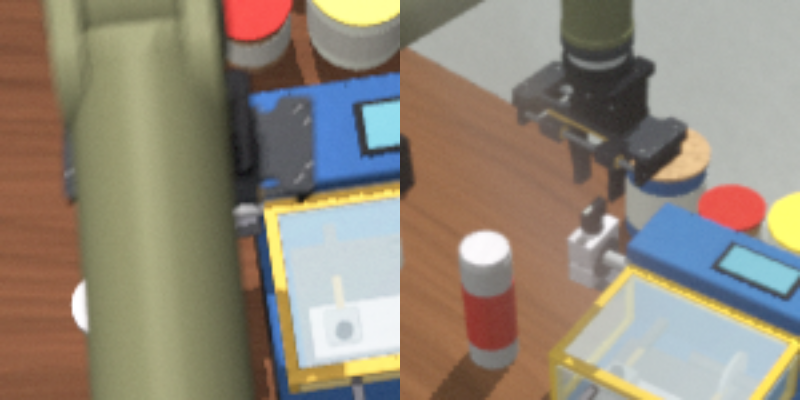

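The fingertips (crop about (580,172) and (615,187)) stand above the wing (594,213), roughly centred. I'll descend 59 mm with 40 mm of jaw opening.

Emit:
send_rows:
  xyz:
    - [0,1,8]
    - [0,2,16]
    - [0,3,24]
    - [0,3,32]
    - [0,3,40]
    - [0,3,47]
    - [0,3,53]
    - [0,3,58]
    - [0,3,60]
    - [0,3,60]
  dr:
    - [0,0,0]
    - [0,0,0]
    - [0,0,0]
    - [0,0,0]
    - [0,0,0]
    - [0,0,0]
    - [0,0,0]
    - [0,0,0]
    - [0,0,0]
    - [0,0,0]

```text
time: 2.7
position: [0.6389, 0.099, 0.24]
tool_rot: [0.041, -3.141, 0.0]
ft_force: [-0.5, 0.2, 0.5]
grip_width: 0.461
grip_force: 0.0
```

```bash
python3 - <<'E'
from h import *
rel(.64,.094,.238,91.5)
s=get_image("side")[90:190,230:330,::-1]
cv2.imwrite("pics/a2.png",cv2.resize(s,(500,500)))
E
```

```text
t 2.70 pos [0.6389 0.099  0.24  ] F [-0.47  0.16  0.48] T [ 0.017 -0.052 -0.008] w 40.1365 gf 0.0
xyz [-1. -5.  2.] dr [-0.    -0.001 -0.   ]
```

View pics/a2.png

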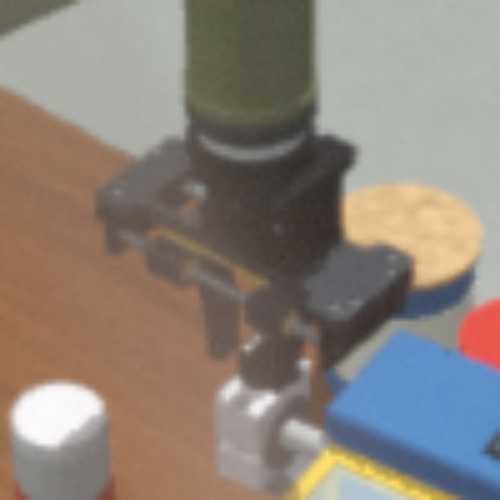

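The wing (270,360 in the crop) is between the fingers (217 and about 335). Shift and close.

Emit:
send_rows:
  xyz:
    - [0,-2,1]
    - [0,-4,2]
    - [0,-4,2]
    - [0,-4,2]
    - [0,-4,2]
    - [0,-4,2]
    - [0,-4,2]
    - [0,-4,2]
    - [0,-4,2]
    - [0,-4,2]
  dr:
    - [0,0,0]
    - [0,0,0]
    - [0,0,0]
    - [0,0,0]
    - [0,0,0]
    - [0,0,0]
    - [0,0,0]
    - [0,0,0]
    - [0,0,0]
    - [0,0,0]
  jaw: 0
  grip_force: 12

```text
time: 3.58
position: [0.6397, 0.0956, 0.2395]
tool_rot: [-0.042, 3.14, 0.001]
ft_force: [0.1, 1.3, 5.5]
grip_width: 0.15
grip_force: 13.1
```

```bash
python3 - <<'E'
from h import *
rel(.64,.094,.238,91.5)
E
```

```text
t 3.58 pos [0.6397 0.0956 0.2395] F [0.12 1.34 5.48] T [ 0.409 -0.004  0.136] w 13.0686 gf 13.1
xyz [-0.3 -1.6  1.5] dr [0.001 0.002 0.001]
```

Emit:
send_rows:
  xyz:
    - [0,0,0]
    - [0,0,0]
    - [0,0,0]
    - [0,0,0]
    - [0,0,0]
    - [0,0,0]
    - [0,0,0]
    - [0,0,0]
    - [0,0,0]
    - [0,0,0]
  dr:
    - [0,0,0]
    - [0,0,0]
    - [0,0,0.03]
    - [0,0,0.07]
    - [0,0,0.11]
    - [0,0,0.15]
    - [0,0,0.19]
    - [0,0,0.23]
    - [0,0,0.27]
    - [0,0,0.3]
  grip_force: 45

```text
time: 4.42
position: [0.6399, 0.0966, 0.2394]
tool_rot: [0.429, 3.11, 0.004]
ft_force: [2.1, 2.7, 5.4]
grip_width: 0.134
grip_force: 48.1
```

```bash
python3 - <<'E'
from h import *
rel(.64,.094,.238,60.1)
E
```

```text
t 4.42 pos [0.6399 0.0966 0.2394] F [2.06 2.68 5.36] T [ 0.687 -0.248  0.17 ] w 11.6249 gf 48.1
xyz [-0.8 -2.5  1.4] dr [0.003 0.001 0.248]
```

Emit:
send_rows:
  xyz:
    - [0,0,0]
    - [0,0,0]
    - [0,0,0]
    - [0,0,0]
    - [0,0,0]
    - [0,0,0]
    - [0,0,0]
    - [0,0,0]
    - [0,0,0]
    - [0,0,0]
  dr:
    - [0,0,0.03]
    - [0,0,0.06]
    - [0,0,0.09]
    - [0,0,0.12]
    - [0,0,0.15]
    - [0,0,0.18]
    - [0,0,0.21]
    - [0,0,0.24]
    - [0,0,0.25]
    - [0,0,0.25]

```text
time: 5.25
position: [0.6402, 0.0971, 0.2395]
tool_rot: [0.81, 3.033, 0.005]
ft_force: [1.7, 5.0, 4.2]
grip_width: 0.136
grip_force: 47.8
```

```bash
python3 - <<'E'
from h import *
rel(.64,.094,.238,60.1)
E
```

```text
t 5.25 pos [0.6402 0.0971 0.2395] F [1.75 5.05 4.19] T [ 1.055 -0.511  0.094] w 11.8553 gf 47.8
xyz [-1.4 -2.8  1.5] dr [ 0.004  0.001 -0.   ]
```

Emit:
send_rows:
  xyz:
    - [0,0,0]
    - [0,0,0]
    - [0,0,0]
    - [0,0,-5]
    - [0,0,-15]
    - [0,0,-30]
    - [0,0,-45]
    - [0,0,-60]
    - [0,0,-70]
    - [0,0,-70]
  dr:
    - [0,0,0]
    - [0,0,0]
    - [0,0,0]
    - [0,0,0]
    - [0,0,0]
    - [0,0,0]
    - [0,0,0]
    - [0,0,0]
    - [0,0,0]
    - [0,0,0]
  jaw: 36

```text
time: 6.08
position: [0.6402, 0.0949, 0.311]
tool_rot: [0.813, 3.031, 0.002]
ft_force: [0.5, 0.0, -0.2]
grip_width: 0.413
grip_force: 0.0
```

```bash
python3 - <<'E'
from h import *
rel(.444,-.098,.25,7.3)
s=get_image("side")[90:190,230:330,::-1]; cv2.imwrite("pics/a3.png",cv2.resize(s,(500,500)))
E
```

```text
t 6.08 pos [0.6402 0.0949 0.311 ] F [ 0.48  0.03 -0.19] T [ 0.005 -0.046 -0.007] w 35.9686 gf 0.0
xyz [  73.6 -265.3   60.2] dr [0.003 0.002 0.919]
```

Emit:
send_rows:
  xyz:
    - [9,-33,0]
    - [18,-66,0]
    - [27,-99,0]
    - [37,-132,5]
    - [46,-165,10]
    - [55,-198,20]
    - [64,-231,35]
    - [74,-265,45]
    - [74,-265,60]
    - [74,-265,60]
  dr:
    - [0,0,0.1]
    - [0,0,0.2]
    - [0,0,0.3]
    - [0,0,0.42]
    - [0,0,0.54]
    - [0,0,0.66]
    - [0,0,0.78]
    - [0,0,0.9]
    - [0,0,0.92]
    - [0,0,0.92]

```text
time: 6.97
position: [0.4395, -0.0985, 0.2455]
tool_rot: [-2.077, -2.351, 0.003]
ft_force: [-1.0, 0.3, 0.6]
grip_width: 0.414
grip_force: 0.0
```

```bash
python3 - <<'E'
from h import *
rel(.444,-.098,.161,7.3)
print(get_state()['joint_positions'].round(2))
s=get_image("side")[150:300,220:370,::-1]; cv2.imwrite("pics/a4.png",cv2.resize(s,(500,500)))
E
```

```text
t 6.97 pos [ 0.4395 -0.0985  0.2455] F [-0.98  0.27  0.58] T [-0.046  0.02   0.029] w 36.0316 gf 0.0
xyz [-0.3  4.9 84.5] dr [-0.004 -0.002 -0.004]
[-0.49 -0.16  0.6   1.92  0.09  1.35  0.2 ]
```

View pics/a4.png

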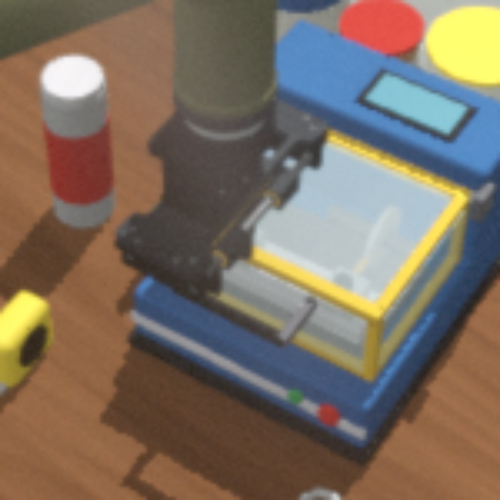

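The gripper is over the handle, aligned across the bar, with the hood below it. Descend.

Emit:
send_rows:
  xyz:
    - [0,2,10]
    - [0,4,20]
    - [0,5,30]
    - [0,5,40]
    - [0,5,50]
    - [0,5,60]
    - [0,5,70]
    - [0,5,78]
    - [0,5,84]
    - [0,5,84]
  dr:
    - [0,0,0]
    - [0,0,0]
    - [0,0,0]
    - [0,0,0]
    - [0,0,0]
    - [0,0,0]
    - [0,0,0]
    - [0,0,0]
    - [0,0,0]
    - [0,0,0]

```text
time: 7.85
position: [0.4467, -0.0967, 0.1632]
tool_rot: [-2.075, -2.357, 0.002]
ft_force: [-0.1, -0.3, 0.6]
grip_width: 0.414
grip_force: 0.0
```

Emit:
send_rows:
  xyz:
    - [0,0,0]
    - [0,0,0]
    - [0,0,0]
    - [0,0,0]
    - [0,0,0]
    - [0,0,0]
    - [0,0,0]
    - [0,0,0]
    - [0,0,0]
    - [0,0,0]
  dr:
    - [0,0,0]
    - [0,0,0]
    - [0,0,0]
    - [0,0,0]
    - [0,0,0]
    - [0,0,0]
    - [0,0,0]
    - [0,0,0]
    - [0,0,0]
    - [0,0,0]
  jaw: 0
  grip_force: 25

```text
time: 8.68
position: [0.4476, -0.0968, 0.1649]
tool_rot: [-2.076, -2.358, -0.0]
ft_force: [-2.5, 0.2, 5.8]
grip_width: 0.128
grip_force: 25.0
```

```bash
python3 - <<'E'
from h import *
rel(.444,-.098,.161,7.3)
E
```

```text
t 8.68 pos [ 0.4476 -0.0968  0.1649] F [-2.49  0.22  5.84] T [-0.06   0.633  0.096] w 11.1129 gf 25.0
xyz [-0.7 -3.7  3.9] dr [ 0. -0. -0.]
```

Emit:
send_rows:
  xyz:
    - [0,0,-2]
    - [0,0,-5]
    - [0,0,-8]
    - [0,0,-11]
    - [0,0,-14]
    - [0,0,-17]
    - [0,0,-20]
    - [0,0,-22]
    - [0,0,-24]
    - [0,0,-26]
  dr:
    - [0,0,0]
    - [0,0,0]
    - [0,0,0]
    - [0,0,0]
    - [0,0,0]
    - [0,0,0]
    - [0,0,0]
    - [0,0,0]
    - [0,0,0]
    - [0,0,0]

```text
time: 9.52
position: [0.4476, -0.0968, 0.1907]
tool_rot: [2.076, 2.358, 0.0]
ft_force: [2.9, -0.4, -11.0]
grip_width: 0.126
grip_force: 25.0
```

```bash
python3 - <<'E'
from h import *
rel(.444,-.098,.161,7.3)
E
```

```text
t 9.52 pos [ 0.4476 -0.0968  0.1907] F [  2.95  -0.39 -11.05] T [-0.403 -0.6    0.075] w 10.9805 gf 25.0
xyz [-0.7 -3.7 29.7] dr [ 0.  0. -0.]
```

Emit:
send_rows:
  xyz:
    - [0,0.6,-7]
    - [0,1.3,-14]
    - [0,2.2,-20]
    - [0,4,-29]
    - [0,5.3,-35]
    - [0,6.8,-42]
    - [0,9,-50]
    - [0,11,-57]
    - [0,14,-65]
    - [0,16.5,-71]
  dr:
    - [0,0,0]
    - [0,0,0]
    - [0,0,0]
    - [0,0,0]
    - [0,0,0]
    - [0,0,0]
    - [0,0,0]
    - [0,0,0]
    - [0,0,0]
    - [0,0,0]

```text
time: 10.35
position: [0.4632, -0.0946, 0.2622]
tool_rot: [-2.075, -2.356, 0.002]
ft_force: [-3.3, -0.7, -10.0]
grip_width: 0.124
grip_force: 25.0
```

```bash
python3 - <<'E'
from h import *
rel(.444,-.098,.161,7.3)
E
```

```text
t 10.35 pos [ 0.4632 -0.0946  0.2622] F [ -3.3   -0.74 -10.03] T [-0.314  0.792  0.025] w 10.7513 gf 25.0
xyz [ -1.  -19.3 101.2] dr [-0.002 -0.001 -0.   ]
```

Emit:
send_rows:
  xyz:
    - [0,2.5,-6]
    - [0,6,-13]
    - [0,10,-21]
    - [0,15,-29.5]
    - [0,21,-39]
    - [0,27,-47.5]
    - [0,33,-55]
    - [0,38,-61]
    - [0,40,-63]
    - [0,40,-63]
  dr:
    - [0,0,0]
    - [0,0,0]
    - [0,0,0]
    - [0,0,0]
    - [0,0,0]
    - [0,0,0]
    - [0,0,0]
    - [0,0,0]
    - [0,0,0]
    - [0,0,0]

```text
time: 11.18
position: [0.5011, -0.0893, 0.3261]
tool_rot: [-2.072, -2.353, 0.006]
ft_force: [-13.2, 0.1, 0.8]
grip_width: 0.129
grip_force: 25.0
```

Emit:
send_rows:
  xyz:
    - [0,0,0]
    - [0,0,0]
    - [0,-0.5,0.5]
    - [0,-1,1]
    - [0,-1.5,1.5]
    - [0,-2,2]
    - [0,-2.5,2.5]
    - [0,-3,3]
    - [0,-3.5,3.5]
    - [0,-3.5,3.5]
  dr:
    - [0,0,0]
    - [0,0,0]
    - [0,0,0]
    - [0,0,0]
    - [0,0,0]
    - [0,0,0]
    - [0,0,0]
    - [0,0,0]
    - [0,0,0]
    - [0,0,0]

```text
time: 12.02
position: [0.4988, -0.0896, 0.3234]
tool_rot: [-2.074, -2.356, 0.0]
ft_force: [-10.5, 1.2, 3.2]
grip_width: 0.127
grip_force: 25.0
```

```bash
python3 - <<'E'
from h import *
rel(.444,-.098,.161,7.3)
E
```

```text
t 12.02 pos [ 0.4988 -0.0896  0.3234] F [-10.49   1.17   3.16] T [0.031 2.373 0.093] w 11.0626 gf 25.0
xyz [ -1.7 -55.1 162.5] dr [-0.002 -0.002 -0.   ]
```

Emit:
send_rows:
  xyz:
    - [0,-1,0.2]
    - [0,-2,0.5]
    - [0,-3,1]
    - [0,-4,1.5]
    - [0,-5,2]
    - [0,-6,2.4]
    - [0,-6,2.4]
    - [0,-6,2.4]
    - [0,-6,2.4]
    - [0,-6,2.4]
  dr:
    - [0,0,0]
    - [0,0,0]
    - [0,0,0]
    - [0,0,0]
    - [0,0,0]
    - [0,0,0]
    - [0,0,0]
    - [0,0,0]
    - [0,0,0]
    - [0,0,0]

```text
time: 12.85
position: [0.4948, -0.0902, 0.3187]
tool_rot: [2.075, 2.358, 0.002]
ft_force: [2.2, 3.5, -1.0]
grip_width: 0.128
grip_force: 25.0
```

```bash
python3 - <<'E'
from h import *
rel(.444,-.098,.161,7.3)
E
```

```text
t 12.85 pos [ 0.4948 -0.0902  0.3187] F [ 2.24  3.48 -1.01] T [ 0.604 -0.561 -0.   ] w 11.0984 gf 25.0
xyz [ -1.3 -51.6 157.6] dr [ 0.001 -0.     0.   ]
```

Emit:
send_rows:
  xyz:
    - [0,-0.5,0.6]
    - [0,-1,1.2]
    - [0,-1.5,1.8]
    - [0,-2,2.4]
    - [0,-2.5,3]
    - [0,-2.7,3.2]
    - [0,-2.7,3.2]
    - [0,-2.7,3.2]
    - [0,-2.7,3.2]
    - [0,-2.7,3.2]
  dr:
    - [0,0,0]
    - [0,0,0]
    - [0,0,0]
    - [0,0,0]
    - [0,0,0]
    - [0,0,0]
    - [0,0,0]
    - [0,0,0]
    - [0,0,0]
    - [0,0,0]
  grip_force: 5

```text
time: 13.68
position: [0.492, -0.0907, 0.3151]
tool_rot: [2.075, 2.358, 0.002]
ft_force: [4.2, 3.4, -3.4]
grip_width: 0.133
grip_force: 5.0
```

```bash
python3 - <<'E'
from h import *
rel(.444,-.098,.161,7.3)
E
```

```text
t 13.68 pos [ 0.492  -0.0907  0.3151] F [ 4.2   3.41 -3.38] T [ 0.661 -0.88   0.038] w 11.6128 gf 5.0
xyz [ -1.2 -48.7 154.1] dr [ 0.001 -0.     0.   ]
```

Emit:
send_rows:
  xyz:
    - [0,0.4,0.3]
    - [0,0.8,0.7]
    - [0,1.1,1]
    - [0,1.1,1]
    - [0,1.1,1]
    - [0,1.1,1]
    - [0,1.1,1]
    - [0,1.1,1]
    - [0,1.1,1]
    - [0,1.1,1]
  dr:
    - [0,0,0]
    - [0,0,0]
    - [0,0,0]
    - [0,0,0]
    - [0,0,0]
    - [0,0,0]
    - [0,0,0]
    - [0,0,0]
    - [0,0,0]
    - [0,0,0]
  grip_force: 3

```text
time: 14.52
position: [0.4918, -0.0912, 0.3143]
tool_rot: [-2.076, -2.357, 0.002]
ft_force: [-4.5, 3.0, 3.7]
grip_width: 0.135
grip_force: 3.0
```

```bash
python3 - <<'E'
from h import *
rel(.444,-.098,.161,7.3)
s=get_image("side")[110:290,200:380,::-1]; cv2.imwrite("pics/a5.png",cv2.resize(s,(540,540)))
E
```

```text
t 14.52 pos [ 0.4918 -0.0912  0.3143] F [-4.49  3.04  3.7 ] T [0.612 1.023 0.068] w 11.7390 gf 3.0
xyz [ -0.7 -48.1 153.4] dr [-0.002 -0.    -0.001]
```

View pics/a5.png

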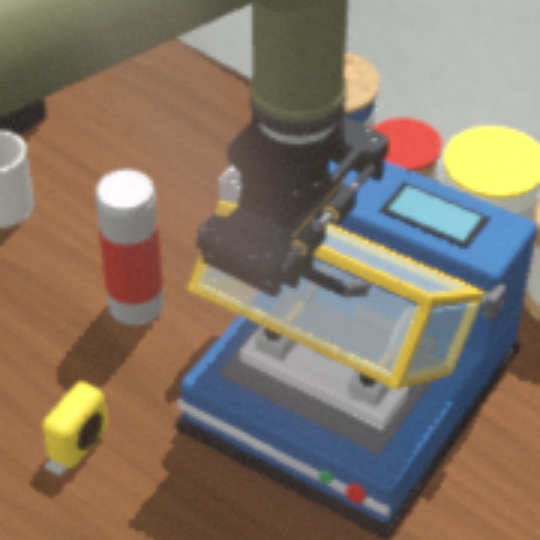

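The hood is held at about 45°, and the tangential load on the tool is near zero, so the hinge carries the weight. Release.

Emit:
send_rows:
  xyz:
    - [0,0,0]
    - [0,0,0]
    - [0,0,0]
    - [0,0,0]
    - [0,0,0]
    - [0,0,-1]
    - [0,0,-3]
    - [0,0,-6]
    - [0,0,-10]
    - [0,0,-15]
  dr:
    - [0,0,0]
    - [0,0,0]
    - [0,0,0]
    - [0,0,0]
    - [0,0,0]
    - [0,0,0]
    - [0,0,0]
    - [0,0,0]
    - [0,0,0]
    - [0,0,0]
  jaw: 34

```text
time: 15.4
position: [0.4926, -0.091, 0.3298]
tool_rot: [-2.076, -2.358, 0.0]
ft_force: [0.5, 0.3, -0.3]
grip_width: 0.39
grip_force: 0.0
```

Emit:
send_rows:
  xyz:
    - [0,0,-8]
    - [0,0,-16]
    - [0,0,-26]
    - [0,0,-36]
    - [0,0,-46]
    - [0,0,-56]
    - [0,0,-66]
    - [0,0,-76]
    - [0,0,-86]
    - [0,0,-96]
  dr:
    - [0,0,0]
    - [0,0,0]
    - [0,0,0]
    - [0,0,0]
    - [0,0,0]
    - [0,0,0]
    - [0,0,0]
    - [0,0,0]
    - [0,0,0]
    - [0,0,0]

```text
time: 16.23
position: [0.4926, -0.091, 0.4265]
tool_rot: [2.076, 2.358, 0.0]
ft_force: [0.5, 0.7, -0.4]
grip_width: 0.391
grip_force: 0.0
```

```bash
python3 - <<'E'
from h import *
rel(.444,-.098,.161,7.3)
s=get_image("side")[110:290,200:380,::-1]; cv2.imwrite("pics/a6.png",cv2.resize(s,(540,540)))
E
```

```text
t 16.23 pos [ 0.4926 -0.091   0.4265] F [ 0.48  0.73 -0.4 ] T [-0.119 -0.002  0.029] w 34.0245 gf 0.0
xyz [ -0.8 -49.1 265.5] dr [ 0. -0. -0.]
```

View pics/a6.png

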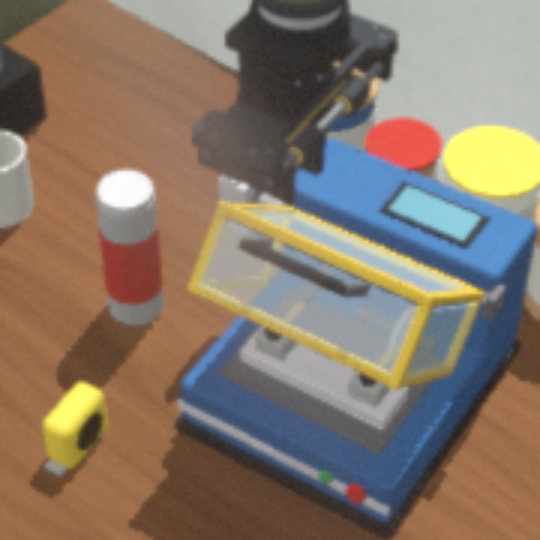

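The hood stands by itself at the same angle, its lower corner still at (400,385), and the gripper is clear. I'll wait over a second, check for drift, then hand in.

Emit:
send_rows:
  xyz:
    - [0,0,-5]
    - [0,0,-5]
    - [0,0,-5]
    - [0,0,-5]
    - [0,0,-5]
    - [0,0,-5]
    - [0,0,-5]
    - [0,0,-5]
    - [0,0,-5]
    - [0,0,-5]
  dr:
    - [0,0,0]
    - [0,0,0]
    - [0,0,0]
    - [0,0,0]
    - [0,0,0]
    - [0,0,0]
    - [0,0,0]
    - [0,0,0]
    - [0,0,0]
    - [0,0,0]

```text
time: 17.12
position: [0.4926, -0.091, 0.4304]
tool_rot: [-2.076, -2.358, -0.0]
ft_force: [0.1, -0.5, -0.2]
grip_width: 0.392
grip_force: 0.0
```

Emit:
send_rows:
  xyz:
    - [0,0,0]
    - [0,0,0]
    - [0,0,0]
    - [0,0,0]
    - [0,0,0]
    - [0,0,0]
    - [0,0,0]
    - [0,0,0]
    - [0,0,0]
    - [0,0,0]
  dr:
    - [0,0,0]
    - [0,0,0]
    - [0,0,0]
    - [0,0,0]
    - [0,0,0]
    - [0,0,0]
    - [0,0,0]
    - [0,0,0]
    - [0,0,0]
    - [0,0,0]

```text
time: 17.95
position: [0.4926, -0.091, 0.4305]
tool_rot: [2.076, 2.358, 0.0]
ft_force: [-0.3, -1.0, 0.6]
grip_width: 0.394
grip_force: 0.0
```

```bash
python3 - <<'E'
from h import *
s=get_image("side")[110:290,200:380,::-1]; a=cv2.resize(s,(540,540)); b=cv2.imread("pics/a6.png")
def m(i):
    h=cv2.inRange(cv2.cvtColor(i,cv2.COLOR_BGR2HSV),(20,120,120),(35,255,255))[200:395,180:490]
    ys,xs=np.nonzero(h);return len(xs),xs.mean(),ys.mean(),xs.min(),ys.max()
print(m(a),m(b))
d=abs(m(a)[2]-m(b)[2])
if d<1: print(close_job())
E
```

```text
(7149, np.float64(158.53881661770876), np.float64(92.11204364246748), np.int64(8), np.int64(187)) (7226, np.float64(157.9367561583172), np.float64(92.30957652920011), np.int64(8), np.int64(187))
the job is handed in; nothing more can be done
None
```

The screw was tightened by about 0.6 rad and the hinge now bites: the hood stood by itself at about 45° with no visible drift over the 1.7 s before I handed the job in, with nothing touching it (the judge returned no verdict).

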